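# Clamp a circuit board in the soldering bench's board holder

### The job

Get the green circuit board ready for soldering: push the holder's rod in by its black knob until the rubber jaw has slid the board home against the far jaw and holds it snug, but gently, so that the board is not bowed. Then swing the orange cam lever over centre until it stays folded shut beside the rod and so locks the rod, without forcing it. Let go of everything and leave the reels and the bottle alone.

Things in the scene. Friction and masses are not known exactly. Their poses are not given: they have to be found in the camera images.
- holder: board holder, fixed to the bench: grey plate 150 x 360 x 10 mm (own x, y, z); origin: centre of its underside, z up. Along y: far jaw at the +y end (screwed down anywhere in a 10 mm slot, setting not given: feel for it), two white board rails (tops 52 mm up), aluminium pinch block (56 mm wide, y -50 to -10 mm, 92 mm high), push rod with knob at -y. Cam lever on the block's -x side
- push_rod (a joint): m that the 12 mm steel rod (axis 55 mm above the bench, along the plate's line x = 0) is pushed in towards +y of the holder, which closes the jaws; starts at 0 to 0.010, travel 0.050; the board is home somewhere from 0.022 to 0.036. With the lever open a nylon bush drags on the rod with about 4.5 N and holds it where it is left
- knob_end (a point): centre of the outer (-y) end face of the black knob on the push rod; knob 26 mm in diameter, 25 mm long along the rod, 42 to 68 mm above the bench, 32 mm clear below it down to the plate, free behind and above. Its end face can be pushed, or the knob pinched from above across the rod
- jaw_pad: black rubber jaw on the rod's inner end, 50 mm wide, moves with the rod; pressing face at y = +16 mm of its frame (holder's axes; origin at bench height, at the holder's origin when the rod is at 0). Once the board meets the far jaw the push stiffens by about 6 N per mm; 3 to 4.5 N of it stay after letting go. Over 20 N on the board (about 24 N on the knob) bows it
- cam_lever (a joint): rad about the lever's upright pivot, growing counter-clockwise from above: 0 open (stands out to -x of the holder), 1.65 shut on its stop (points to -y of the holder, beside the rod); starts at 0.05 to 0.15. Stiffens up to 0.45 N m (8 N at 58 mm from the pivot) near 0.5 to 0.9, goes over centre at 1.25, then snaps shut and stays; let go earlier it springs back open
- lever_pivot (a point): the cam lever's pivot, 78 mm above the bench on the -x side of the pinch block, 43 mm from the rod's axis
- lever_tip (a point): middle of the cam lever's free end, 80 mm from the pivot and at its height. Pushed on its side face; free space all round it above the 10 mm base plate
- lever_grip: orange bar of the cam lever, straight, 8 mm thick (level), 16 mm high, from 8 to 80 mm from the pivot; origin at the pivot, bar along its own -x axis, z up. Pressing it with more than 30 N forces it
- board: the green circuit board, 80 x 100 x 2.4 mm (x, y, z), loose on the two support rails with its 100 mm length along the rod, lying up to 18 mm short of the far jaw and a little askew; origin: centre of its underside. Need not be touched by the robot: the jaw pushes it
- blue_reel: reel of solder with blue flanges, standing upright, 60 mm diameter, 55 mm high, origin at its foot; a bystander
- green_reel: reel of solder with green flanges, standing upright, 52 mm diameter, 45 mm high, origin at its foot; a bystander
- flux_bottle: small white bottle with a red cap, 40 mm diameter, 85 mm high, origin at its foot; a bystander
Not all that is in view belongs to the job. Of the things that look like the board, the smallest one is meant.

How it is judged:
By the outcome, as a careful person would: the job done as asked, in the order asked, and still so for the second after the job is handed in, with the robot touching nothing.
It also fails if it takes over 48 s, if anything falls off the work surface, if the arm or the gripper's body presses on something with over 40 N, if the wrist force passes 120 N, or if a joint passes its speed limit or range.

### The arm

A 6-joint arm with a two-finger parallel gripper is mounted at the origin on the work surface. World frame = base frame: x ahead of the robot, y to its left, z up, the work surface at z = 0. Lengths are in m, angles in rad, forces in N, time in s.
With the tool pointing down it reaches from about 0.25 to 0.775 m from the base axis. Payload 4 kg.
Tool frame: the origin (TCP) lies on the centre line of the jaws, within the pads' length; the fingertips stand 14 mm ahead of it and the grasp point (between the pads) lies 5 mm behind it; y points along the fingers, x is the direction in which the jaws open and shut, and the axes are right-handed (so a half turn about y gives the same grasp; the last joint's range is limited). The gripper opens to 94 mm and grips with 3 to 60 N. Pads are 16 mm wide; open, the fingers measure 119 mm over their backs; the gripper's body (75 mm by 177 mm) begins 78 mm behind the grasp point.
Start: joints at [-1.219, 0.087, 1.371, -0, 1.684, -0.103], TCP at [0.242, -0.494, 0.22] pointing down, gripper open.
Joint ranges: [-3.1, 3.1], [-0.76, 2.03], [0.27, 2.55], [-1.08, 4.22], [0.17, 2.65], [-2.57, 2.57]. Speed limits (rad/s): [2.79, 2.79, 3.14, 3.14, 3.14, 3.14].

### API

Orientations are given as [roll, pitch, yaw] about the fixed x, y, z axes, in that order (R = Rz(yaw) Ry(pitch) Rx(roll)).
In Python, from plant import ctrl, vision gives the robot as it stands.
- The arm moves only by the tool apply_moves, never from a script. Its arguments are lists of equal length, an entry for each row: "delta_pos": the shift along the tool's x, y, z in m, a list of three; "rotation": the turn, a rotation vector about the tool's x, y, z in rad, a list of three; "grip": the opening, from 0 (shut) to 1 (fully open). A call has 1 to 5 rows; each row shifts and turns the pose as measured when the row begins, along the tool's axes as they then stand; what a row does not reach is not made up. A row lasts 1/10 s, in which the tool goes at most 50 mm and 8.59 degrees, less where a joint would pass 70% of its speed; a pose out of reach is approached as far as the arm can. A call with a gripper value outside its range is refused whole. The fingers move at their own pace and stop on an object; "force" is the grip in N (left out, the last holds). Time passes only in rows, so rows that do not move let the fingers close. It gives the time, the measured TCP pose, the force and the opening at its end, in the units of the state.
- ctrl.observe(): the state, without advancing time (a new reading comes with each control period).
- vision.snapshot(name): name is "side" or "top"; returns the picture (420x560x3 uint8, blue, green, red); there is no depth.
- vision.camera_model(name): a dict with "camera_matrix" (3x3 intrinsics, pixels), "distortion" ([k1, k2, p1, p2, k3] as OpenCV has them; the pictures are not rectified), "T" (4x4, takes a point from camera to world coordinates). Camera axes: x right, y down, z forward; pixel columns grow to the right and rows downward; lengths in m; the calibration is good to about 2 mm. A picture is of the moment at which its call begins. camera_model takes no time and is no camera call.
- ctrl.job_done(): hands the job in, once; it reports no verdict.
The state is a dict: "t": time; "joint_pos": joint angles; "qd": joint speeds; "effort": joint torques, N m; "eef_pos": TCP position; "orientation": TCP orientation; "ft_force": force on the tool from outside, world axes, zero at the start; "moment": the same for the moment, N m; "gripper_width": finger opening in m.
Only numpy, scipy, OpenCV 4.12 (cv2) and the standard library are available. Lean on these libraries where they do the work, as an engineer would, in place of code of your own. Each camera call takes 0.05 s, during which the arm holds its last target. There are 200 camera calls.

## Working session

There is one attempt and no reset: what is moved stays moved. The work goes in short steps, Python scripts to look and compute and a tool call to move; the robot and the scene stay as the last step left them, time stands still between calls to the robot, and variables do not carry over. Pictures are saved under pics/ and viewed, about 8 in all and at most 12, crops included, and the job is handed in when it is done.

Besides the shell and the picture viewer there is one more tool, called by a JSON object that holds its "fn" and its "kwargs". apply_moves: Moves the arm, as the interface text tells. Its arguments: {"type":"object","properties":{"delta_pos":{"type":"array"},"rotation":{"type":"array"},"grip":{"type":"array"},"force":{"type":"number"}},"required":["delta_pos","rotation","grip"]}

```bash
mkdir -p pics; cat > h.py <<'E'
import numpy as np, cv2
from plant import ctrl, vision
def ray(cam,px):
    m=vision.camera_model(cam);K=np.array(m["camera_matrix"]);D=np.array(m["distortion"]);T=np.array(m["T"])
    u=cv2.undistortPoints(np.array([[px]],float),K,D)[0,0]
    return T[:3,3],T[:3,:3]@np.array([u[0],u[1],1])
def atz(cam,px,z):
    o,d=ray(cam,px); return o+d*(z-o[2])/d[2]
def proj(cam,P):
    m=vision.camera_model(cam);T=np.linalg.inv(np.array(m["T"]))
    r,_=cv2.Rodrigues(T[:3,:3])
    return cv2.projectPoints(np.array(P,float).reshape(-1,1,3),r,T[:3,3],np.array(m["camera_matrix"]),np.array(m["distortion"]))[0][:,0]
E
python3 - <<'E'
from h import *
for n in("top","side"):
    im=vision.snapshot(n); cv2.imwrite(f"pics/{n}0.png",im)
    print(n,np.round(vision.camera_model(n)["T"],3).tolist())
a=cv2.imread("pics/top0.png")
cv2.imwrite("pics/top0b.png",cv2.resize(a,(800,600)))
s=ctrl.observe();print(s)
E
```

```text
top [[-0.003, -0.984, 0.176, 0.422], [-0.999, -0.003, -0.032, 0.157], [0.032, -0.176, -0.984, 1.118], [0.0, 0.0, 0.0, 1.0]]
side [[-0.996, -0.059, 0.066, 0.572], [-0.088, 0.741, -0.666, 0.616], [-0.01, -0.669, -0.743, 0.6], [0.0, 0.0, 0.0, 1.0]]
{'t': 0.1, 'joint_pos': array([-1.21911679e+00,  8.78854218e-02,  1.37209647e+00, -1.90851378e-05,
        1.68363683e+00, -1.03105687e-01]), 'qd': array([ 3.97303885e-05, -1.63526293e-03, -4.46123260e-03,  4.96753585e-04,
       -1.60120560e-03,  5.79732996e-04]), 'effort': array([ 2.81553388e-03, -3.41252768e+01, -3.03301084e+01,  7.22247781e-02,
        3.04431701e-02, -9.97135430e-05]), 'eef_pos': array([ 0.24141931, -0.49364895,  0.21842223]), 'orientation': array([-1.57060666,  0.00201726, -1.11601304]), 'ft_force': array([-0.39236759, -0.31463893,  0.77332378]), 'moment': array([ 0.03749457, -0.0413008 ,  0.00111679]), 'gripper_width': 0.0938437533261795}
```

View pics/top0b.png

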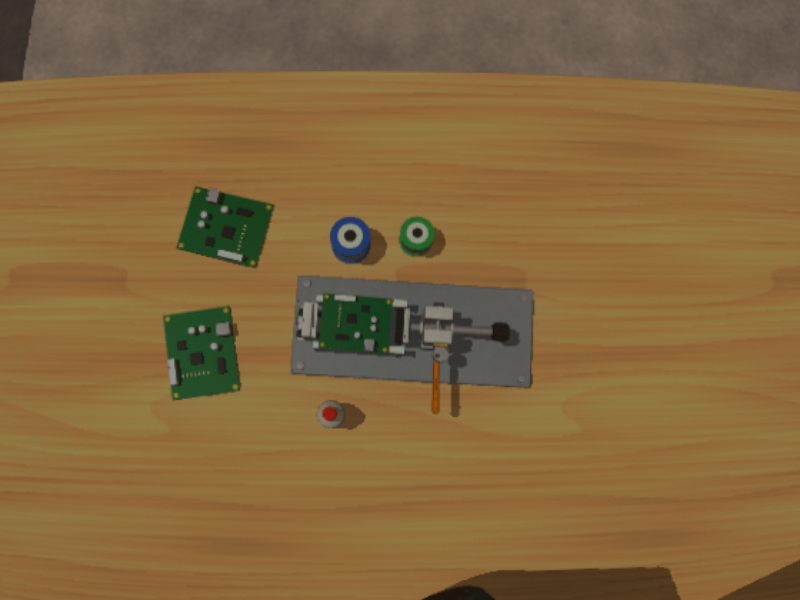

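View pics/side0.png

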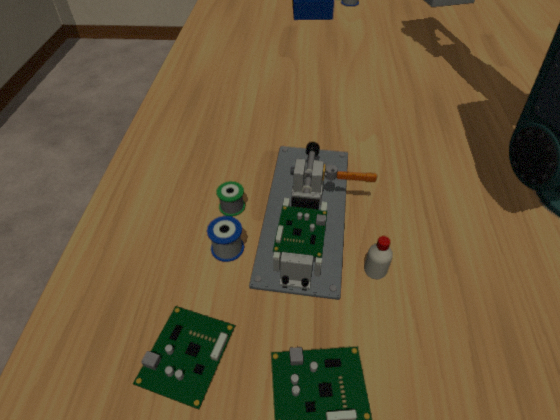

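```bash
python3 - <<'E'
from h import *
im=cv2.imread("pics/top0.png")
def t(n,p,z): 
    w=atz("top",(p[0]*.7,p[1]*.7),z); print(n,np.round(w,4)); return w[:2]
c=[t("c",p,.01) for p in((299,276),(533,290),(531,387),(291,373))]
ctr=np.mean(c,0); ax=((c[0]-c[1])+(c[3]-c[2])); print("ctr",ctr,"yaw",np.arctan2(-ax[0],ax[1]), np.linalg.norm(ax)/2)
t("knob",(501,331),.06);t("tip",(436,411),.086);t("pivot",(441,353),.09)
t("blue",(350,236),.055);t("green",(417,233),.045);t("cap",(330,414),.085)
b=[t("b",p,.054) for p in((322,295),(394,298),(389,353),(318,347))];print(np.linalg.norm(b[0]-b[1]),np.linalg.norm(b[1]-b[2]))
cr=im[185:300,195:385]; cv2.imwrite("pics/crop.png",cv2.resize(cr,None,fx=4.2,fy=4.2,interpolation=cv2.INTER_CUBIC))
E
```

```text
c [0.65   0.2661 0.01  ]
c [ 0.6297 -0.0903  0.01  ]
c [ 0.4819 -0.0826  0.01  ]
c [0.5034 0.2753 0.01  ]
ctr [0.56625592 0.09212553] yaw -0.058469290787789854 0.35776429389526504
knob [ 0.5601 -0.0301  0.06  ]
tip [0.4457 0.0673 0.086 ]
pivot [0.5255 0.0599 0.09  ]
blue [0.7009 0.1881 0.055 ]
green [0.7087 0.089  0.045 ]
cap [0.4417 0.2129 0.085 ]
b [0.6131 0.2278 0.054 ]
b [0.609  0.1237 0.054 ]
b [0.5291 0.131  0.054 ]
b [0.5375 0.2326 0.054 ]
0.10420753622418948 0.08015388942584792
```

View pics/crop.png

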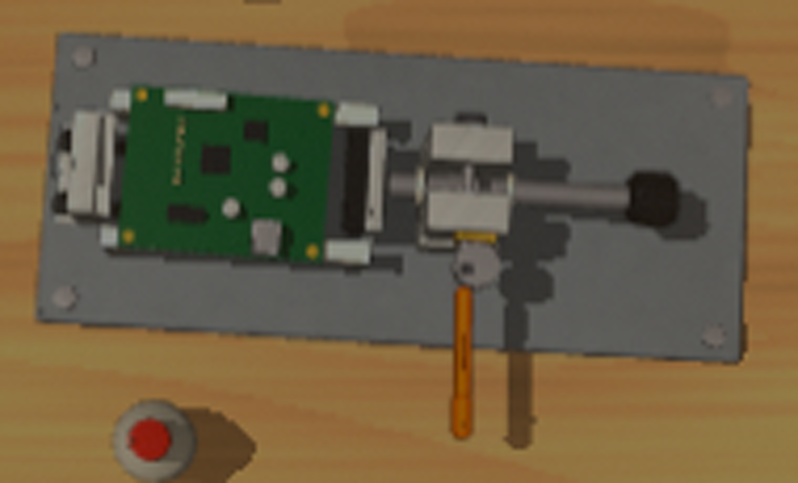

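Three boards could be taken for the one meant. In the enlarged top view they are at (225,227), (202,352) and (357,323). The last, lying in the holder, measures about 80 x 100 mm, so it is the smallest and the one meant. In the crop, the knob end is at (679,200) and the orange lever tip at (461,437). First I turn the tool in line with the holder.

{"fn": "apply_moves", "kwargs": {"delta_pos": [[0,0,0],[0,0,0],[0,0,0],[0,0,0],[0,0,0]], "rotation": [[0,-0.149,0],[0,-0.149,0],[0,-0.149,0],[0,-0.149,0],[0,-0.149,0]], "grip": [0,0,0,0,0], "force": 20}}

```text
t: 0.6
eef_pos: [0.2409, -0.4921, 0.2147]
orientation: [-1.564, 0.006, -0.361]
ft_force: [0.3, 0.5, -0.3]
gripper_width: 0.0574
```

```bash
cat >> h.py <<'E'
YAW=-0.058; C=np.array([.5663,.0921])
def hold(p): # world xy -> holder xy
    c,s=np.cos(YAW),np.sin(YAW); return np.array([[c,s],[-s,c]])@(np.array(p[:2])-C)
def world(p):
    c,s=np.cos(YAW),np.sin(YAW); return np.array([[c,-s],[s,c]])@np.array(p)+C
def go(xy,z,yaw=None):
    "total shift in present tool axes and yaw turn about tool y"
    from scipy.spatial.transform import Rotation as R
    s=ctrl.observe();M=R.from_euler('xyz',s["orientation"])
    d=np.r_[xy,z]-s["eef_pos"]
    print("t",round(s["t"],2),"pos",np.round(s["eef_pos"],4),"h",np.round(hold(s["eef_pos"]),4),"rpy",np.round(s["orientation"],3),"F",np.round(s["ft_force"],1),"w",round(s["gripper_width"],4))
    print("tool d",np.round(M.inv().apply(d),4),"turn y",None if yaw is None else round(s["orientation"][2]-yaw,3))
    if yaw is not None: print("after turn", np.round(R.from_euler('xyz',[-np.pi/2,0,yaw]).inv().apply(d),4))
E
python3 - <<'E'
from h import *
def c(p,z):
    w=atz("top",(195+p[0]/4.2,185+p[1]/4.2),z); print(np.round(w,4),"h",np.round(hold(w),4))
c((681,200),.06);c((461,437),.086);c((463,289),.086);c((477,265),.09);c((385,180),.06)
k=world((0,-.175));go(k,.2,YAW)
E
```

```text
[ 0.5582 -0.0435  0.06  ] h [-0.0002 -0.1359]
[0.443  0.0682 0.086 ] h [-0.1217 -0.031 ]
[0.5126 0.0666 0.086 ] h [-0.0522 -0.0286]
[0.5235 0.0602 0.09  ] h [-0.0408 -0.0344]
[0.568  0.1018 0.06  ] h [0.0012 0.0097]
t 0.6 pos [ 0.2409 -0.4921  0.2147] h [-0.291  -0.6021] rpy [-1.564  0.006 -0.361] F [ 0.3  0.5 -0.3] w 0.0574
tool d [0.1505 0.0172 0.4943] turn y -0.303
after turn [0.291  0.0147 0.4271]
```

{"fn": "apply_moves", "kwargs": {"delta_pos": [[0,0,0],[0,0,0],[0.028,-0.002,0.041],[0.028,-0.002,0.041],[0.028,0,0.041]], "rotation": [[0,-0.149,0],[0,-0.149,0],[0,0,0],[0,0,0],[0,0,0]], "grip": [0,0,0,0,0]}}

```text
t: 1.1
eef_pos: [0.3301, -0.3747, 0.2148]
orientation: [-1.557, 0.008, -0.07]
ft_force: [1.2, -0.6, -0.0]
gripper_width: 0.0176
```

{"fn": "apply_moves", "kwargs": {"delta_pos": [[0.028,0,0.041],[0.028,0,0.041],[0.028,0,0.041],[0.028,0,0.041],[0.028,0,0.041]], "rotation": [[0,0,0],[0,0,0],[0,0,0],[0,0,0],[0,0,0]], "grip": [0,0,0,0,0]}}

```text
t: 1.6
eef_pos: [0.4835, -0.1762, 0.2142]
orientation: [-1.555, 0.011, -0.072]
ft_force: [0.4, -0.3, -0.1]
gripper_width: 0.0005
```

```bash
python3 - <<'E'
from h import *
go(world((0,-.175)),.2,YAW)
E
```

```text
t 1.6 pos [ 0.4835 -0.1762  0.2142] h [-0.0671 -0.2726] rpy [-1.555  0.011 -0.072] F [ 0.4 -0.3 -0.1] w 0.0005
tool d [0.0659 0.015  0.0983] turn y -0.014
after turn [0.0671 0.0142 0.0976]
```

{"fn": "apply_moves", "kwargs": {"delta_pos": [[0.022,0,0.033],[0.022,0,0.033],[0.022,0,0.032],[0,0.03,0],[0,0.03,0]], "rotation": [[-0.016,-0.014,-0.011],[0,0,0],[0,0,0],[0,0,0],[0,0,0]], "grip": [0,0,0,0,0]}}

```text
t: 2.1
eef_pos: [0.5628, -0.0714, 0.1552]
orientation: [-1.571, -0.008, -0.047]
ft_force: [-0.4, -0.9, -1.0]
gripper_width: 0.0003
```

{"fn": "apply_moves", "kwargs": {"delta_pos": [[0,0.03,0],[0,0.03,0],[0,0.02,0],[0,0,0]], "rotation": [[0,0,0],[0,0,0],[0,0,0],[0,0,0]], "grip": [0,0,0,0]}}

```text
t: 2.5
eef_pos: [0.5593, -0.0687, 0.0651]
orientation: [-1.569, 0.004, -0.044]
ft_force: [-0.3, 0.9, 0.3]
gripper_width: 0.0002
```

```bash
python3 - <<'E'
from h import *
go(world((0,-.155)),.057,YAW)
im=vision.snapshot("side");cr=im[110:250,210:400]; cv2.imwrite("pics/s1.png",cv2.resize(cr,None,fx=4,fy=4,interpolation=cv2.INTER_CUBIC))
E
```

```text
t 2.5 pos [ 0.5593 -0.0687  0.0651] h [ 0.0023 -0.161 ] rpy [-1.569  0.004 -0.044] F [-0.3  0.9  0.3] w 0.0002
tool d [-0.0022  0.0081  0.006 ] turn y 0.014
after turn [-0.0023  0.0081  0.006 ]
```

View pics/s1.png

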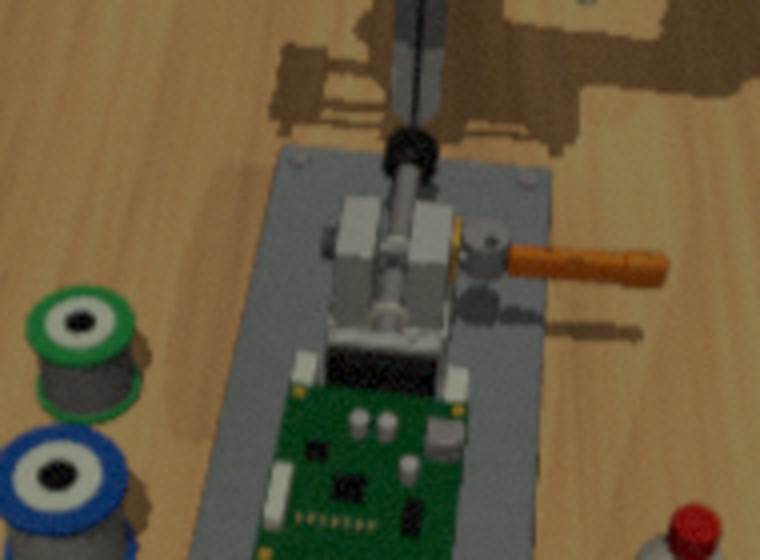

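The closed fingers stand right behind the knob, at crop (410,130), and centred on it. I lower to knob height and feel forward.

{"fn": "apply_moves", "kwargs": {"delta_pos": [[-0.002,0.008,0],[0,0.001,0.004],[0,0,0.004],[0,0,0.004],[0,0,0.004]], "rotation": [[0,0.014,0],[0,0,0],[0,0,0],[0,0,0],[0,0,0]], "grip": [0,0,0,0,0]}}

```text
t: 3.05
eef_pos: [0.5624, -0.0528, 0.0627]
orientation: [-1.571, -0.008, -0.06]
ft_force: [-0.1, -0.3, 0.6]
gripper_width: 0.0004
```

{"fn": "apply_moves", "kwargs": {"delta_pos": [[0,0,0.004],[0,0,0.004]], "rotation": [[0,0,0],[0,0,0]], "grip": [0,0]}}

```text
t: 3.25
eef_pos: [0.5629, -0.0467, 0.0631]
orientation: [-1.577, -0.008, -0.06]
ft_force: [-0.1, -5.0, -2.4]
gripper_width: 0.0005
```

{"fn": "apply_moves", "kwargs": {"delta_pos": [[-0.002,0.003,0.003],[-0.001,0.003,0.003],[0,0,0.003]], "rotation": [[0,0,0],[0,0,0],[0,0,0]], "grip": [0,0,0]}}

```text
t: 3.55
eef_pos: [0.5625, -0.0394, 0.0594]
orientation: [-1.581, -0.015, -0.061]
ft_force: [0.8, -4.5, -1.6]
gripper_width: 0.0004
```

{"fn": "apply_moves", "kwargs": {"delta_pos": [[-0.003,0.001,0.002],[-0.002,0.001,0.002]], "rotation": [[0.008,0,0],[0,0,0.008]], "grip": [0,0]}}

```text
t: 3.75
eef_pos: [0.5605, -0.0357, 0.0586]
orientation: [-1.575, -0.014, -0.061]
ft_force: [1.3, -5.6, 2.6]
gripper_width: 0.0005
```

```bash
python3 - <<'E'
from h import *
go(world((0,-.125)),.057,YAW)
im=vision.snapshot("top");cr=im[185:300,195:385]; cv2.imwrite("pics/crop2.png",cv2.resize(cr,None,fx=4.2,fy=4.2,interpolation=cv2.INTER_CUBIC))
E
```

```text
t 3.75 pos [ 0.5605 -0.0357  0.0586] h [ 0.0016 -0.1279] rpy [-1.575 -0.014 -0.061] F [ 1.3 -5.6  2.6] w 0.0005
tool d [-0.0016  0.0015  0.0029] turn y -0.003
after turn [-0.0016  0.0016  0.0029]
```

View pics/crop2.png

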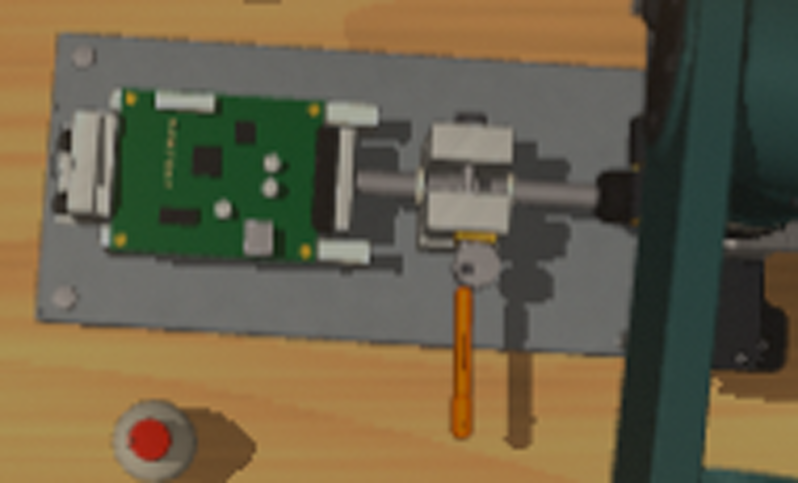

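The rod has moved about 15 mm and the board has slid along with it, its left edge now near crop x=112, close to the far jaw. I continue in small steps, watching the force.

{"fn": "apply_moves", "kwargs": {"delta_pos": [[-0.001,0.001,0.0015],[-0.001,0,0.0015]], "rotation": [[0,0,0.008],[0,0,0]], "grip": [0,0]}}

```text
t: 4.0
eef_pos: [0.5605, -0.0331, 0.0586]
orientation: [-1.576, -0.011, -0.061]
ft_force: [2.2, -5.4, -2.2]
gripper_width: 0.0004
```

{"fn": "apply_moves", "kwargs": {"delta_pos": [[0,0,0.0015]], "rotation": [[0,0,0]], "grip": [0]}}

```text
t: 4.1
eef_pos: [0.5607, -0.032, 0.0585]
orientation: [-1.577, -0.011, -0.062]
ft_force: [-0.9, -5.8, 1.6]
gripper_width: 0.0006
```

{"fn": "apply_moves", "kwargs": {"delta_pos": [[0,0,0.0015],[0,0,0.0015]], "rotation": [[0,0,0],[0,0,0]], "grip": [0,0]}}

```text
t: 4.3
eef_pos: [0.5608, -0.0304, 0.0586]
orientation: [-1.58, -0.011, -0.062]
ft_force: [0.6, -7.2, 1.4]
gripper_width: 0.0006
```

{"fn": "apply_moves", "kwargs": {"delta_pos": [[0,0,0.0015]], "rotation": [[0,0,0]], "grip": [0]}}

```text
t: 4.4
eef_pos: [0.5608, -0.0303, 0.0586]
orientation: [-1.583, -0.011, -0.062]
ft_force: [-0.3, -8.4, 1.7]
gripper_width: 0.0006
```

{"fn": "apply_moves", "kwargs": {"delta_pos": [[0,0,0.002]], "rotation": [[0.01,0,0]], "grip": [0]}}

```text
t: 4.5
eef_pos: [0.5608, -0.03, 0.0586]
orientation: [-1.576, -0.011, -0.062]
ft_force: [0.3, -10.1, 1.4]
gripper_width: 0.0002
```

{"fn": "apply_moves", "kwargs": {"delta_pos": [[0,0,0.002]], "rotation": [[0,0,0]], "grip": [0]}}

```text
t: 4.6
eef_pos: [0.5608, -0.0301, 0.0586]
orientation: [-1.58, -0.011, -0.063]
ft_force: [-0.8, -8.8, 1.3]
gripper_width: 0.0001
```

{"fn": "apply_moves", "kwargs": {"delta_pos": [[0,0,0.003],[0,0,0.003]], "rotation": [[0,0,0],[0,0,0]], "grip": [0,0]}}

```text
t: 4.8
eef_pos: [0.5608, -0.0296, 0.0587]
orientation: [-1.591, -0.011, -0.064]
ft_force: [-0.8, -11.6, 1.0]
gripper_width: 0.0003
```

```bash
python3 - <<'E'
from h import *
im=vision.snapshot("side");a=cv2.resize(im[160:300,240:360],None,fx=4,fy=4,interpolation=cv2.INTER_CUBIC)
t=cv2.resize(vision.snapshot("top")[195:260,205:290],None,fx=3.6,fy=3.6,interpolation=cv2.INTER_CUBIC)
o=np.zeros((560,790,3),np.uint8);o[:a.shape[0],:a.shape[1]]=a;o[:t.shape[0],482:482+t.shape[1]]=t[:,:308]
cv2.imwrite("pics/m3.png",o);print(ctrl.observe()["ft_force"],ctrl.observe()["eef_pos"])
E
```

```text
[  0.3824693  -10.3072676    1.52288959] [ 0.56080003 -0.0295551   0.05867464]
```

View pics/m3.png

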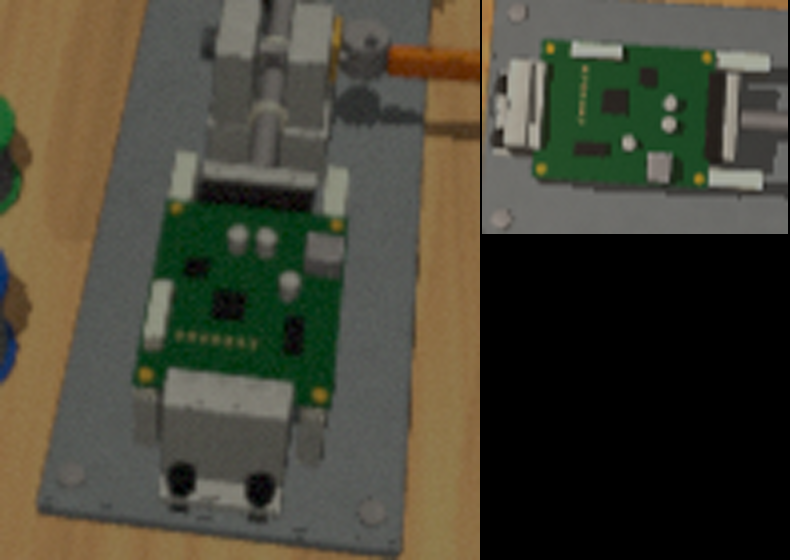

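The board is home, its edge square against the far jaw (left panel, row ~385), and the push has stiffened to about 11 N. I give it one slightly firmer press and then back off.

{"fn": "apply_moves", "kwargs": {"delta_pos": [[0,0,0.0035],[0,0,0.0035]], "rotation": [[0.01,0,0],[0,0,0]], "grip": [0,0]}}

```text
t: 5.1
eef_pos: [0.5608, -0.0294, 0.0587]
orientation: [-1.594, -0.011, -0.066]
ft_force: [0.1, -12.3, 1.8]
gripper_width: 0.0004
```

{"fn": "apply_moves", "kwargs": {"delta_pos": [[0,0,-0.004],[0,0,-0.01],[0,0,-0.025],[0,-0.04,0],[0,-0.04,0]], "rotation": [[0,0,0],[0,0,0],[0,0,0],[0,0,0],[0,0,0]], "grip": [0,0,0,0,0]}}

```text
t: 5.6
eef_pos: [0.5508, -0.0625, 0.1306]
orientation: [-1.578, 0.011, -0.065]
ft_force: [0.9, -0.0, -0.4]
gripper_width: 0.0002
```

```bash
python3 - <<'E'
from h import *
go(world((-.110,.005)),.150,YAW)
E
```

```text
t 5.6 pos [ 0.5508 -0.0625  0.1306] h [-0.0066 -0.1552] rpy [-1.578  0.011 -0.065] F [ 0.9 -0.  -0.4] w 0.0002
tool d [-0.1047 -0.0194  0.1594] turn y -0.007
after turn [-0.1034 -0.0194  0.1602]
```

{"fn": "apply_moves", "kwargs": {"delta_pos": [[0,-0.02,0],[-0.026,0,0.04],[-0.026,0,0.04],[-0.026,0,0.04],[-0.026,0,0.04]], "rotation": [[0,0,0],[0,0,0],[0,0,0],[0,0,0],[0,0,0]], "grip": [0,0,0,0,0]}}

```text
t: 6.1
eef_pos: [0.4593, 0.1077, 0.1563]
orientation: [-1.567, 0.003, -0.073]
ft_force: [1.1, 1.4, 0.2]
gripper_width: 0.0005
```

```bash
python3 - <<'E'
from h import *
go(world((-.108,.008)),.076,YAW)
E
```

```text
t 6.1 pos [0.4593 0.1077 0.1563] h [-0.1077  0.0094] rpy [-1.567  0.003 -0.073] F [1.1 1.4 0.2] w 0.0005
tool d [-0.      0.0803 -0.0017] turn y -0.015
after turn [-0.0003  0.0803 -0.0014]
```

{"fn": "apply_moves", "kwargs": {"delta_pos": [[0,0.03,0],[0,0.03,0],[0,0.018,-0.001],[0,0.003,-0.005],[0,0,-0.006]], "rotation": [[0,-0.015,0],[0,0,0],[0,0,0],[0,0,0],[0,0,0]], "grip": [0,0,0,0,0]}}

```text
t: 6.6
eef_pos: [0.4527, 0.107, 0.0731]
orientation: [-1.553, 0.006, -0.043]
ft_force: [0.2, 0.2, -0.1]
gripper_width: 0.0005
```

```bash
python3 - <<'E'
from h import *
go(world((-.108,-.02)),.076,YAW)
im=vision.snapshot("side");cr=im[110:290,250:430]; cv2.imwrite("pics/s4.png",cv2.resize(cr,None,fx=3.3,fy=3.3,interpolation=cv2.INTER_CUBIC))
E
```

```text
t 6.6 pos [0.4527 0.107  0.0731] h [-0.1142  0.0083] rpy [-1.553  0.006 -0.043] F [ 0.2  0.2 -0.1] w 0.0005
tool d [ 0.0058 -0.0034 -0.0283] turn y 0.015
after turn [ 0.0062 -0.0029 -0.0283]
```

View pics/s4.png

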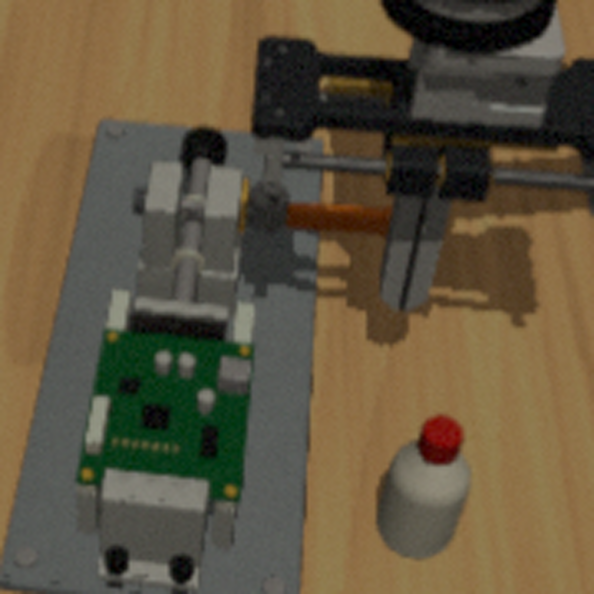

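{"fn": "apply_moves", "kwargs": {"delta_pos": [[0.006,-0.003,-0.006],[0,0,-0.006],[0,0,-0.006],[0,0,-0.006],[0,0,-0.006]], "rotation": [[-0.015,0,0],[0,0,0],[0,0,0],[0,0,0],[0,0,0]], "grip": [0,0,0,0,0]}}

```text
t: 7.15
eef_pos: [0.4609, 0.0741, 0.0803]
orientation: [-1.565, -0.001, -0.045]
ft_force: [0.4, 4.6, -1.7]
gripper_width: 0.0005
```

```bash
cat >> h.py <<'E'
def lev(th,r=.062,off=.0125):
    P=np.array([-.043,-.030]); u=-np.array([np.cos(th),np.sin(th)]); n=np.array([-np.sin(th),np.cos(th)])
    print("aim",th); go(world(P+r*u+off*n),.077,YAW+th)
    s=ctrl.observe();q=hold(s["eef_pos"])-P
    print("est th at contact",round(np.arctan2(-q[1],-q[0])+np.arcsin(off/np.linalg.norm(q)),3),"r",round(np.linalg.norm(q),4),"ori th",round(s["orientation"][2]-YAW,3))
E
python3 - <<'E'
from h import *
lev(.1)
E
```

```text
aim 0.1
t 7.15 pos [0.4609 0.0741 0.0803] h [-0.1042 -0.0241] rpy [-1.565e+00 -1.000e-03 -4.500e-02] F [ 0.4  4.6 -1.7] w 0.0005
tool d [-0.0017  0.0033  0.0003] turn y -0.087
after turn [-0.0017  0.0033  0.0005]
est th at contact 0.108 r 0.0615 ori th 0.013
```

{"fn": "apply_moves", "kwargs": {"delta_pos": [[-0.002,0.003,-0.009],[-0.002,0,-0.009],[-0.002,0,-0.009]], "rotation": [[0,-0.14,0],[0,-0.14,0],[0,-0.14,0]], "grip": [0,0,0]}}

```text
t: 7.45
eef_pos: [0.4594, 0.0511, 0.0786]
orientation: [-1.555, -0.014, 0.391]
ft_force: [1.0, 7.9, -2.5]
gripper_width: 0.0004
```

```bash
python3 - <<'E'
from h import *
lev(.6)
E
```

```text
aim 0.6
t 7.45 pos [0.4594 0.0511 0.0786] h [-0.1043 -0.0471] rpy [-1.555 -0.014  0.391] F [ 1.   7.9 -2.5] w 0.0004
tool d [-0.0005  0.0015 -0.0082] turn y -0.151
after turn [-0.0017  0.0016 -0.008 ]
est th at contact 0.47 r 0.0636 ori th 0.449
```

{"fn": "apply_moves", "kwargs": {"delta_pos": [[-0.001,0.001,-0.01],[-0.001,0,-0.01],[-0.001,0,-0.01]], "rotation": [[-0.015,-0.13,0.01],[0,-0.13,0],[0,-0.13,0]], "grip": [0,0,0]}}

```text
t: 7.75
eef_pos: [0.4694, 0.0283, 0.0782]
orientation: [-1.56, -0.011, 0.8]
ft_force: [-1.0, 5.0, 0.7]
gripper_width: 0.0001
```

```bash
python3 - <<'E'
from h import *
lev(1.0)
E
```

```text
aim 1.0
t 7.75 pos [0.4694 0.0283 0.0782] h [-0.0931 -0.0694] rpy [-1.56  -0.011  0.8  ] F [-1.   5.   0.7] w 0.0001
tool d [-0.0006  0.0011 -0.0086] turn y -0.142
after turn [-0.0018  0.0012 -0.0084]
est th at contact 0.864 r 0.0637 ori th 0.858
```

{"fn": "apply_moves", "kwargs": {"delta_pos": [[-0.001,0.001,-0.01],[-0.001,0,-0.01],[-0.001,0,-0.009]], "rotation": [[-0.01,-0.13,0.01],[0,-0.13,0],[0,-0.13,0]], "grip": [0,0,0]}}

```text
t: 8.05
eef_pos: [0.4893, 0.0087, 0.0776]
orientation: [-1.567, -0.004, 1.207]
ft_force: [0.4, -0.2, -0.4]
gripper_width: 0.0006
```

```bash
python3 - <<'E'
from h import *
lev(1.4)
E
```

```text
aim 1.4
t 8.05 pos [0.4893 0.0087 0.0776] h [-0.0721 -0.0877] rpy [-1.567 -0.004  1.207] F [ 0.4 -0.2 -0.4] w 0.0006
tool d [ 0.0007  0.0006 -0.0063] turn y -0.135
after turn [-0.0002  0.0006 -0.0063]
est th at contact 1.299 r 0.0646 ori th 1.265
```

The force has fallen to zero, so the lever went over centre. I follow a little way to confirm, then back off and rise.

{"fn": "apply_moves", "kwargs": {"delta_pos": [[0,0,-0.005],[0,0,-0.004]], "rotation": [[0,-0.13,0],[0,-0.08,0]], "grip": [0,0]}}

```text
t: 8.25
eef_pos: [0.4984, 0.004, 0.0778]
orientation: [-1.569, -0.003, 1.426]
ft_force: [-0.4, -0.3, 0.4]
gripper_width: 0.0003
```

{"fn": "apply_moves", "kwargs": {"delta_pos": [[0,0,0.02],[0,0,0.03],[0,-0.04,0.01],[0,-0.045,0],[0,-0.045,0]], "rotation": [[0,0,0],[0,0,0],[0,0,0],[0,0,0],[0,0,0]], "grip": [0,0,0,0,0]}}

```text
t: 8.75
eef_pos: [0.4285, 0.01, 0.1987]
orientation: [-1.541, 0.001, 1.425]
ft_force: [1.2, -1.1, 0.0]
gripper_width: 0.0005
```

{"fn": "apply_moves", "kwargs": {"delta_pos": [[0,0,0.045],[0,0,0.045],[0,0,0.045],[0,0,0.04],[0,0,0]], "rotation": [[0,0,0],[0,0,0],[0,0,0],[0,0,0],[0,0,0]], "grip": [0,0,0,0,0]}}

```text
t: 9.25
eef_pos: [0.2553, 0.033, 0.2122]
orientation: [-1.562, 0.003, 1.421]
ft_force: [-0.5, -0.3, -0.1]
gripper_width: 0.0003
```

```bash
python3 - <<'E'
from h import *
go((.3,0),.2)
a=cv2.resize(vision.snapshot("side")[130:300,205:405],None,fx=1.95,fy=3.2,interpolation=cv2.INTER_CUBIC)
a=cv2.resize(vision.snapshot("side")[130:300,205:405],None,fx=2.4,fy=2.4,interpolation=cv2.INTER_CUBIC)
t=cv2.resize(vision.snapshot("top")[150:310,185:385],(480,384-190+0),interpolation=cv2.INTER_CUBIC)
t=cv2.resize(vision.snapshot("top")[190:280,200:385],None,fx=2.0*2.1,fy=2.0*2.1,interpolation=cv2.INTER_CUBIC)
o=np.zeros((a.shape[0]+0,1,3),np.uint8)
o=np.zeros((600,790,3),np.uint8);t=cv2.resize(t,(440,214));o[:a.shape[0],:a.shape[1]]=a;o[386:,:][:t.shape[0],350:790]=t
cv2.imwrite("pics/fin.png",o)
E
```

```text
t 9.25 pos [0.2553 0.033  0.2122] h [-0.307 -0.077] rpy [-1.562  0.003  1.421] F [-0.5 -0.3 -0.1] w 0.0003
tool d [-0.0259  0.0119 -0.0492] turn y None
```

View pics/fin.png

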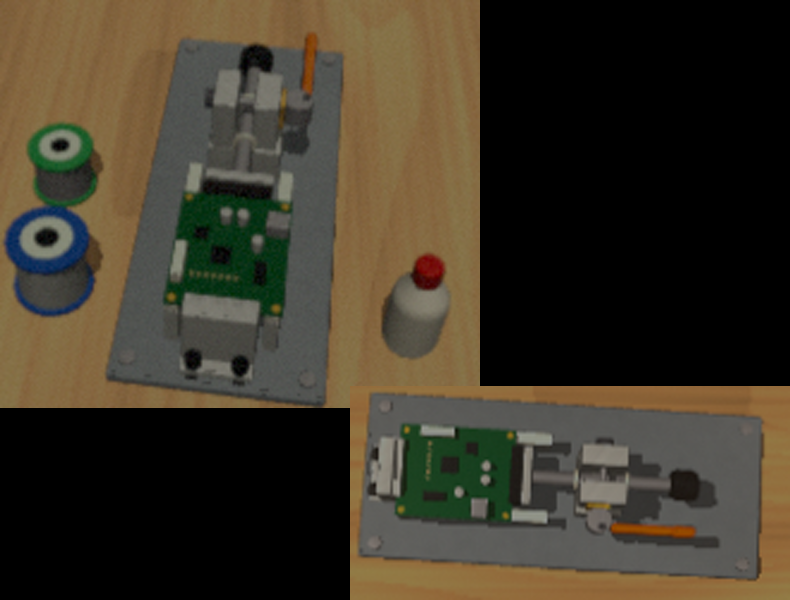

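The lever is folded shut beside the rod (bar from (612,527) to (692,532) in the top crop). The board is home between the jaws, the arm is clear and the bystanders are untouched.

```bash
python3 -c "
from plant import ctrl
print(ctrl.job_done())"
```

```text
the job is handed in; nothing more can be done
None
```

The board is clamped, the cam lever is shut, and the job is handed in at about 9.5 s of robot time.

- **Board:** I pushed the knob with closed fingers until the resistance rose from about 5 N to about 12 N. That was the highest reading, well under the 24 N on the knob that bows the board. The rod moved about 18 mm in all, and the pictures show the board square against the far jaw.
- **Lever:** I swung it shut with about 8 N at most in the readings. The force dropped to zero near 1.3 rad, and the lever went over centre by itself.
- **Last checks:** The final pictures show the lever folded beside the rod, the board still home, and the reels and bottle where they were. The arm is clear with no force on the wrist.

No check failed or disagreed. I had no direct way to measure the clamping force left on the board after letting go. I infer it from the push, which put about 7 to 8 N on the board before release.

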